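# Post a carton through the spring gate

## Robot

A 6-joint arm with a two-finger parallel gripper is mounted at the origin on the work surface. World frame = base frame: x ahead of the robot, y to its left, z up, the work surface at z = 0. Lengths are in mm, angles in rad, forces in N, time in s.
With the tool pointing down it reaches from about 275 to 750 mm from the base axis. Payload 10.2 kg.
Tool frame: the origin (TCP) lies midway between the tips of the shut fingers; the grasp point (between the pads) lies 19 mm behind it; z points along the fingers, y is the line along which they close (so a half turn about z gives the same grasp; the last joint's range is limited). The gripper opens to 85 mm and grips with 20 to 120 N. Pads are 22 mm wide; open, the fingers measure 114 mm over their backs; the gripper's body (76 mm by 85 mm) begins 54 mm behind the grasp point. The pads swing forward as they close: fully open they stand 13 mm farther back than shut.
Start: joints at [-1.488, 0.313, 1.498, -0, 1.331, -0.223], TCP at [158.042, -500.654, 231.294] pointing down, gripper open.
Joint ranges: [-2.94, 2.94], [-0.97, 2.17], [0.19, 2.56], [-1.23, 4.37], [0.02, 3.11], [-2.88, 2.88]. Speed limits (rad/s): [2.39, 2.39, 3.01, 3.14, 3.14, 3.14].

## Interface

Orientations are given as a unit quaternion [w, x, y, z].
In Python, from rig import ctrl gives the robot as it stands.
- The arm moves only by the tool send_rows, never from a script. Its argument "targets" is a list of rows, each a list of 7 numbers: the closure, from -1 (fully open) to 1 (shut), so that 0 is half open, then the shift along the tool's x, y, z in m, then the turn, a rotation vector about the tool's x, y, z in rad. In form: [[claw, dx, dy, dz, ax, ay, az], ...]. A call has exactly 10 rows; each row shifts and turns the commanded pose from where the row before left it, along the tool's axes as they then stand; what a row does not reach is not made up. A row lasts 1/8 s, in which the tool goes at most 62.5 mm and 10.7 degrees, less where a joint would pass 70% of its speed; a pose out of reach is approached as far as the arm can. A call with a gripper value outside its range is refused whole. The fingers move at their own pace and stop on an object; "squeeze" is the grip in N (left out, the last holds). Time passes only in rows, so rows that do not move let the fingers close, or fill a call up. It gives the time, the measured TCP pose, the force, the opening and the grip force at its end, in the units of the state.
- ctrl.sense(): the state, without advancing time (a new reading comes with each control period).
- ctrl.capture(name): name is "scene" or "top" or "wrist"; returns a dict with "img" (384x512x3 uint8, red, green, blue), "camera_matrix" (3x3 intrinsics, pixels), "R" (3x3) and "t" (3): a world point X has camera coordinates R X + t. Camera axes: x right, y down, z forward; pixel columns grow to the right and rows downward; lengths in mm; the calibration is good to about 2 mm. A picture is of the moment at which its call begins. There is no depth.
- ctrl.finish_job(): hands the job in; it is judged then, once.
Trained networks look in a picture, given as the dict that the camera call returned (one of the last four; its "shot" number tells which), for a name from the list of things; names that differ only in an ending like _2 or _b are one class to them, and where a whole thing is asked for, a point or a joint stands for the part that bears it (a point fixed in the world has none). Each returns a list of dicts, best first, with "score" (0 to 1); they miss things now and then, are a little off and sometimes report something else, mostly with a low value. They report only what shows in the picture. A call takes as long as a camera call. They do not tell look-alikes from the thing itself.
- ctrl.boxes_of(query, picture): "extent" ([left, top, width, height] in pixels, round what is visible of it).
- ctrl.landmark_of(query, picture): "point" ([column, row] in pixels: a listed point, or the origin of a listed thing).
The state is a dict: "time_s": time; "joints": joint angles; "dq": joint speeds; "tau": joint torques, N m; "eef_pos": TCP position; "ee_rot": TCP orientation; "force": force on the tool from outside, world axes, zero at the start; "wrist_torque": the same for the moment, N m; "grip_width": opening from 0.0 (shut) to 1.0 (fully open); "grip_force": force on a finger pad.
Only numpy, scipy, OpenCV 4.12 (cv2) and the standard library are available. Lean on these libraries where they do the work, as an engineer would, in place of code of your own. Each camera call takes 0.05 s, during which the arm holds its last target. There are 200 camera calls.

## Task

Post the small white carton that stands on the loading ledge into the drop bin without picking it up: with one finger push the spring gate open and keep it open, and with the other finger push the carton along the ledge through the gateway until it drops into the bin. The carton must not be shoved against the gate, and must not be lifted. Then come away so that the gate springs shut behind it, and leave everything else on the bench where it is.

Things in the scene. Friction and masses are not known exactly. Their poses are not given: they have to be found in the camera images.
- bin: Open-topped grey sheet-metal drop bin with a loading ledge before it, fixed to the bench, elsewhere and turned otherwise each time. Origin on the bench top under the ledge's end, at mid-width of the bin; x points from the ledge into the bin, y to the left seen from the ledge, z up. Bin walls 116 mm high above the bench, 4 mm thick; inside x = 4 to 186, y = -103 to 103 mm, floor at z = 4 mm, so 76 mm below the ledge.
- ledge_end (a point): On the ledge's top, at its end before the gateway, at mid-width of the bin: x = 0, y = 0, z = 80 mm in the bin's frame, same axes. The ledge is a solid block, flat on top, from x = -160 to 0 and y = -90 to 105 mm, without a rim.
- gateway (a point): Middle of the gateway, the gap in the bin's front: x = 2, y = -10, z = 116 mm in the bin's frame, level with the wall tops (36 mm above the ledge). The gap runs from y = -85 to 64 mm with nothing across its top, so fingers can pass along it from the ledge into the bin.
- gate (a joint): Angle of the gate in rad: 0 shut, 1.7 wide open. Upright aluminium plate 140 mm wide, 4 mm thick, from 4 to 34 mm above the ledge, with an upright hinge at its left (+y) end. It swings inwards, away from the ledge; shut, its near face is at x = 4 mm of the bin's frame. A lightly damped spring shuts it in about a second (0.15 N m when shut, 0.28 N m when wide open).
- gate_hinge (a point): A point on the gate's hinge axis, at half the gate's height: x = 6 mm, y = 66 mm, z = 99 mm in the bin's frame. It does not move when the gate swings.
- gate_free_edge (a point): The middle of the gate's free (swinging) upright edge, 144 mm from the hinge axis.
- carton: The carton to post: a small closed off-white box with a tan band, 46 mm along its x, 50 mm along its y, 32 mm high, about 120 g, origin at the centre of its underside. It stands on the loading ledge some 80 to 105 mm before the gateway, 18 to 33 mm right of the bin's mid-width, its x within 0.2 rad of the bin's, and slides when pushed.
- carton_center (a point): The centre of that carton, 16 mm above its underside.
- tape_roll: Bystander: roll of clear tape lying at the left rear of the ledge, 48 mm across, 18 mm high, origin at the centre of its underside.
- spare_carton: Bystander: another, larger white carton, 60 x 50 x 35 mm, standing on the bench to the right of the ledge, not to be posted; origin at the centre of its underside.
- glue_jar: Bystander: jar 52 mm across, 65 mm high, on the bench to the left of the ledge; origin at the centre of its underside.
- stock_box: Bystander: long white stock box, 240 x 110 x 75 mm, on the left of the bench; origin at the centre of its underside.
- stapler: Bystander: black stapler 130 mm long, 42 mm high, on the right of the bench; origin at the centre of its underside.
- bowl: Bystander: blue plastic bowl, 150 mm across, 55 mm high, on the right of the bench; origin at the centre of its underside.
- screwdriver: Bystander: screwdriver lying on the left of the bench; origin on its underside.
Not all that is in view belongs to the job. Leave any black or red look-alike of the carton alone.

How it is judged:
By the outcome, as a careful person would: the job done as asked, in the order asked, and still so for the second after the job is handed in, with the robot touching nothing.
It also fails if it takes over 38 s, if anything falls off the work surface, if the arm or the gripper's body presses on something with over 40 N, if the wrist force passes 120 N, or if a joint passes its speed limit or range.

## Working session

There is one attempt and no reset: what is moved stays moved. The work goes in short steps, Python scripts to look and compute and a tool call to move; the robot and the scene stay as the last step left them, time stands still between calls to the robot, and variables do not carry over. Pictures are saved under pics/ and viewed, at most 10 in all, crops included, and the job is handed in when it is done.

Besides the shell and the picture viewer there is one more tool, called after "Request:" as name([rows], argument=value, ...), one row to a line, values as JSON. send_rows: Moves the arm, as the interface text tells. Its arguments: {"type":"object","properties":{"targets":{"type":"array"},"squeeze":{"type":"number"}},"required":["targets"]}

```bash
mkdir -p pics; ls; python3 - <<'E'
from rig import ctrl
import cv2
print(ctrl.sense())
for n in("scene","top"):
    p=ctrl.capture(n); cv2.imwrite(f"pics/{n}0.png",p["img"][:,:,::-1])
    print(n,p["camera_matrix"].tolist(),p["R"].tolist(),p["t"].tolist())
    for q in("bin","ledge_end","gateway","gate_hinge","gate_free_edge","carton","carton_center","tape_roll","spare_carton","glue_jar"):
        r=ctrl.landmark_of(q,p); print(q,[([round(float(v)) for v in d["point"]],round(d["score"],2)) for d in r[:3]])
E
```

```text
pics
{'time_s': 0.0, 'joints': array([-1.48841587e+00,  3.13454702e-01,  1.49842968e+00,  1.81983517e-05,
        1.33102377e+00, -2.23395089e-01]), 'dq': array([-0.00100108,  0.00019847, -0.00071983,  0.00079551, -0.00138742,
       -0.00087071]), 'tau': array([-9.18472360e-04, -4.12266111e+01, -2.59744012e+01, -2.57934053e-04,
        4.08306776e-03, -7.87425506e-06]), 'eef_pos': array([ 158.01565666, -500.38407282,  230.73546613]), 'ee_rot': array([-6.55489556e-04,  9.88335529e-01,  1.52290676e-01,  5.51530044e-05]), 'force': array([0.45163966, 0.50739621, 1.12139768]), 'wrist_torque': array([-0.02423886, -0.01468625, -0.04400957]), 'grip_force': 0.0, 'grip_width': 1.001194798495444}
scene [[362.99145723796477, 0.0, 258.7213475919956], [0.0, 362.99145723796477, 188.05142295959044], [0.0, 0.0, 1.0]] [[0.34694491327129257, 0.9377487118611862, 0.016018132158939335], [0.5157477059765423, -0.17649399663501394, -0.8383639859462799], [-0.7833476437285743, 0.2991274353089092, -0.5448754412803029]] [-178.45068792164423, -200.03459831830355, 1608.8111629550426]
bin [([266, 233], 0.65)]
ledg
[... 565 characters left out ...]
4430667248805], [-0.9943000058067845, -0.0045534204838434894, -0.10652119420343273], [0.10653466564976567, -0.002825438521606169, -0.9943049742971485]] [-41.26339699132517, 538.7977227469877, 1280.0555632513358]
bin [([243, 169], 0.89), ([89, 232], 0.24)]
ledge_end [([240, 163], 0.63), ([242, 167], 0.39)]
gateway [([241, 162], 0.74)]
gate_hinge [([215, 155], 0.58)]
gate_free_edge [([268, 165], 0.66), ([188, 150], 0.41), ([243, 203], 0.16)]
carton [([289, 219], 0.86), ([223, 251], 0.62), ([275, 251], 0.6)]
carton_center [([292, 218], 0.78), ([276, 254], 0.68), ([224, 249], 0.63)]
tape_roll [([211, 201], 0.61), ([400, 234], 0.44)]
spare_carton [([297, 166], 0.74)]
glue_jar [([192, 148], 0.82)]
```

```bash
python3 - <<'E'
import cv2
a=cv2.imread("pics/top0.png")[90:310,130:390]; cv2.imwrite("pics/topc.png",cv2.resize(a,None,fx=2.7,fy=2.7,interpolation=2))
E
```

```text
(no output)
```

View pics/topc.png

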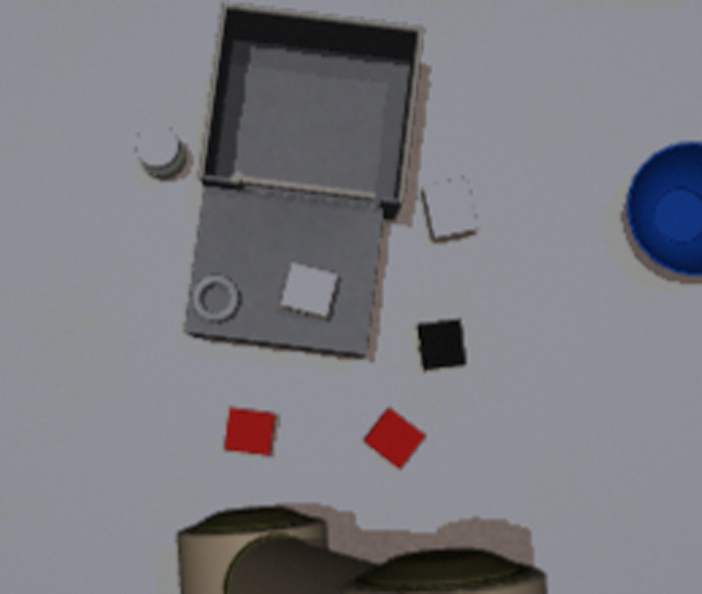

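View pics/scene0.png

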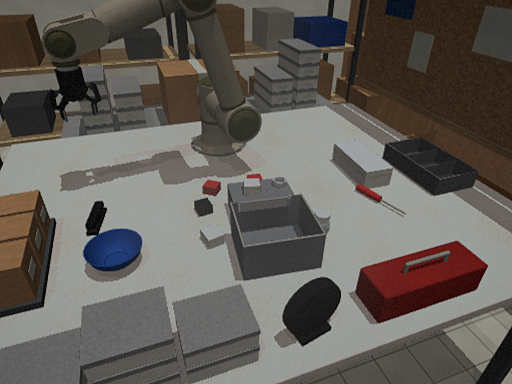

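The top view shows the bin at crop (225,7)–(423,27) down to (203,183), and the ledge's rear corners at (187,332) and (366,356). The carton top is centred near (309,290), and the tape roll at (216,297). The red and black look-alikes lie on the bench in front. I'll fit the poses from these.

```bash
cat > h.py <<'E'
import numpy as np
from scipy.optimize import least_squares
def proj(p,X):
    c=np.atleast_2d(X)@np.array(p["R"]).T+p["t"]; u=c@np.array(p["camera_matrix"]).T
    return u[:,:2]/u[:,2:]
def ray(p,uv,z):
    K,R,t=(np.array(p[k]) for k in("camera_matrix","R","t"))
    d=R.T@np.linalg.solve(K,[*uv,1]); o=-R.T@t
    return o+d*(z-o[2])/d[2]
def w(b,P):
    P=np.atleast_2d(np.array(P,float)); c,s=np.cos(b[2]),np.sin(b[2])
    return np.c_[b[0]+c*P[:,0]-s*P[:,1], b[1]+s*P[:,0]+c*P[:,1], P[:,2]]
def inb(b,X):
    d=np.array(X[:2])-b[:2]; c,s=np.cos(b[2]),np.sin(b[2]); return np.array([c*d[0]+s*d[1],-s*d[0]+c*d[1]])
E
python3 - <<'E'
from rig import ctrl
from h import *
import cv2
p=ctrl.capture("top")
cr=lambda a:(np.array(a,float)+.5)/2.7-.5+[130,90]
px=cr([[225,7],[423,27],[203,183],[187,332],[366,356]])
P=[[190,107,116],[190,-107,116],[0,107,116],[-160,105,80],[-160,-90,80]]
r=least_squares(lambda b:(proj(p,w(b,P))-px).ravel(),[500,0,-.1]); b=r.x
print("bin",b,"resid",r.fun.reshape(-1,2).round(1).tolist())
c=np.array([ray(p,q,112) for q in cr([[290,263],[340,273],[332,318],[281,305]])])
m=[inb(b,x) for x in c]; print("carton corners in bin",np.round(m).tolist(),np.mean(m,0))
print("tape",inb(b,ray(p,cr([216,297]),98)))
s=ctrl.capture("scene")
for n,X in(("gate_hinge",[6,66,99]),("gateway",[2,-10,116]),("ledge_end",[0,0,80])): print(n,proj(s,w(b,X)),proj(p,w(b,X)))
E
```

```text
bin [ 6.22920664e+02 -2.26906172e+01 -1.15388550e-01] resid [[-0.4, -0.7], [0.5, 0.6], [-0.9, -1.0], [-0.3, 0.9], [1.1, 0.2]]
carton corners in bin [[-75.0, 4.0], [-79.0, -49.0], [-127.0, -46.0], [-119.0, 8.0]] [-99.94167572 -20.80612728]
tape [-118.07057159   77.07330598]
gate_hinge [[287.08158811 200.88320879]] [[219.07659846 157.19586619]]
gateway [[261.84365188 198.52509798]] [[245.30490716 160.62843351]]
ledge_end [[264.71377934 207.77691714]] [[241.80975323 163.1581536 ]]
```

Request:
send_rows([
  [-1,0.0379,-0.0258,0.0023,0,0,0],
  [-1,0.0379,-0.0258,0.0023,0,0,0],
  [-1,0.0379,-0.0258,0.0023,0,0,0],
  [-1,0.0379,-0.0258,0.0023,0,0,0],
  [-1,0.0379,-0.0258,0.0023,0,0,0],
  [-1,0.0379,-0.0258,0.0023,0,0,0],
  [-1,0.0379,-0.0258,0.0023,0,0,0],
  [-1,0.0379,-0.0258,0.0023,0,0,0],
  [-1,0.0379,-0.0258,0.0023,0,0,0],
  [-1,0.0379,-0.0258,0.0023,0,0,0],
])

```text
time_s: 2.45
eef_pos: [442.6, -139.2, 208.4]
ee_rot: [0.0, 0.988, 0.152, 0.0]
force: [1.0, -0.9, 0.3]
grip_width: 0.998
grip_force: 0.0
```

Request:
send_rows([
  [-1,0.0379,-0.0258,0.0023,0,0,0],
  [-1,0.0379,-0.0258,0.0023,0,0,0],
  [-1,0.0379,-0.0258,0.0023,0,0,0],
  [-1,0,0,0,0,0,-0.1643],
  [-1,0,0,0,0,0,-0.1643],
  [-1,0,0,0,0,0,-0.1643],
  [-1,0,0,0,0,0,-0.1643],
  [-1,0,0,0,0,0,-0.1643],
  [-1,0,0,0,0,0,-0.1643],
  [-1,0,0,0,0,0,-0.1643],
])

```text
time_s: 3.7
eef_pos: [526.9, -32.5, 201.4]
ee_rot: [0.0, 0.745, 0.667, 0.0]
force: [-0.2, -0.5, 0.4]
grip_width: 1.002
grip_force: 0.0
```

```bash
cat >> h.py <<'E'
from scipy.spatial.transform import Rotation as Ro
def tool(s):
    q=s["ee_rot"]; M=Ro.from_quat([q[1],q[2],q[3],q[0]]).as_matrix(); return np.array(s["eef_pos"]),M
B=np.array([622.92,-22.69,-.1154])
E
python3 - <<'E'
from rig import ctrl
from h import *
import cv2
s=ctrl.sense(); t,M=tool(s); print(s["time_s"],t,M.round(3).tolist(),np.arctan2(M[1,1],M[0,1]),s["force"])
for n in("wrist","top"):
    p=ctrl.capture(n); im=p["img"][:,:,::-1].copy()
    for P in([-160,105,80],[-160,-90,80],[0,-90,80],[0,64,116],[0,-85,116],[6,66,114],[0,107,116]):
        u=proj(p,w(B,P))[0]; cv2.circle(im,(int(round(u[0])),int(round(u[1]))),2,(0,0,255),-1)
    if n=="top": im=im[90:310,130:390]
    cv2.imwrite(f"pics/{n}1.png",cv2.resize(im,None,fx=1.5 if n=="wrist" else 2.7,fy=1.5 if n=="wrist" else 2.7))
E
```

```text
3.7 [526.91615037 -32.48339056 201.39994107] [[0.109, 0.994, 0.0], [0.994, -0.109, -0.0], [0.0, 0.0, -1.0]] -0.10950039025676976 [-0.23726856 -0.48643687  0.35322159]
```

View pics/wrist1.png

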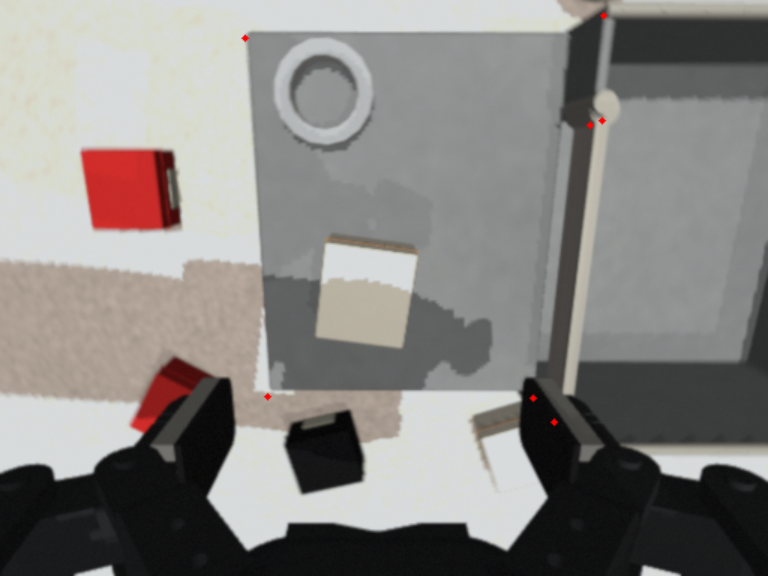

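```bash
python3 - <<'E'
from rig import ctrl
from h import *
p=ctrl.capture("wrist")
cr=lambda a:(np.array(a,float)+.5)/1.5-.5
px=cr([[249,32],[270,390],[537,390],[610,9]])
P=[[-160,105,80],[-160,-90,80],[0,-90,80],[0,107,116]]
r=least_squares(lambda b:(proj(p,w(b,P))-px).ravel(),B); b=r.x
print("bin",b,"resid",r.fun.reshape(-1,2).round(1).tolist())
c=np.array([ray(p,q,112) for q in cr([[329,243],[416,252],[403,347],[316,337]])])
m=np.array([inb(b,x) for x in c]); print(m.round(1).tolist(),m.mean(0),"world",c.mean(0))
d=m[1]-m[0]; print("yaw rel",np.arctan2(d[1],d[0]),np.hypot(*d),np.hypot(*(m[2]-m[1])))
for P in([6,66,99],[6,66,114]):print(proj(p,w(b,P))*1.5)
s=ctrl.sense(); t,M=tool(s); print("tcp in bin",inb(b,t),"tool y yaw rel",np.arctan2(M[1,1],M[0,1])-b[2])
E
```

```text
bin [ 6.25578889e+02 -2.02789133e+01 -1.20816515e-01] resid [[-0.0, -0.7], [0.4, 1.1], [-0.5, 2.2], [0.0, -1.3]]
[[-119.8, 6.1], [-77.6, 2.0], [-82.8, -47.6], [-127.5, -42.4]] [-101.93074612  -20.48785248] world [521.92190707 -28.33244076 112.        ]
yaw rel -0.09722041120957758 42.379581666402835 49.87082112394999
[[593.72722073 114.8280161 ]]
[[608.1907212  112.09333133]]
tcp in bin [-96.46688337 -23.99862552] tool y yaw rel 0.003120211709127796
```

Request:
send_rows([
  [-1,0.003,0,0.025,0,0,0],
  [-1,0,0,0.025,0,0,0],
  [-1,0,0,0.025,0,0,0],
  [-1,0,0,0.02,0,0,0],
  [-1,0,0,0.015,0,0,0],
  [-1,0,0,0.01,0,0,0],
  [-1,0,0,0.005,0,0,0],
  [-1,0,0,0,0,0,0],
  [-1,0,0,0,0,0,0],
  [-1,0,0,0,0,0,0],
])

```text
time_s: 5.1
eef_pos: [527.5, -29.6, 76.8]
ee_rot: [0.0, 0.747, 0.665, 0.0]
force: [-0.1, -0.2, 0.8]
grip_width: 0.995
grip_force: 0.0
```

```bash
python3 - <<'E'
from rig import ctrl
from h import *
import cv2
s=ctrl.sense(); t,M=tool(s); b=[625.58,-20.28,-.1208]; print(s["time_s"],t,inb(b,t),s["force"])
a=ctrl.capture("wrist")["img"][:,:,::-1]
c=ctrl.capture("scene")["img"][150:250,200:350,::-1]
cv2.imwrite("pics/d2.png",cv2.vconcat([cv2.resize(a,(390,292)),cv2.resize(c,(390,260))]))
E
```

```text
5.1 [527.4533071  -29.55186294  76.7887726 ] [-96.29428041 -21.02919074] [-0.07387114 -0.15589547  0.75248377]
```

View pics/d2.png

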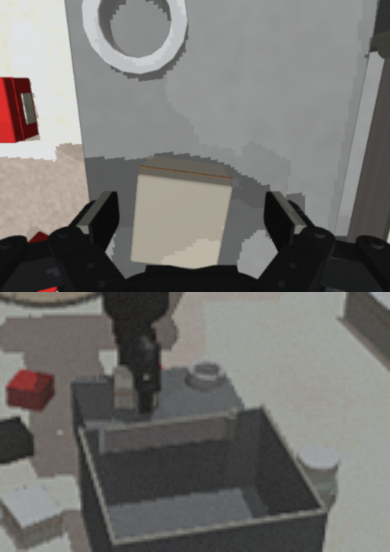

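The wrist view shows the carton at (183,215), clear of both fingers with the pads at (105,222) and (280,222). I'll lower a little and start pushing.

Request:
send_rows([
  [-1,0,0,0.004,0,0,0],
  [-1,0,0.006,0,0,0,0],
  [-1,0,0.008,0,0,0,0],
  [-1,0,0.009,0,0,0,0],
  [-1,0,0.009,0,0,0,0],
  [-1,0,0.009,0,0,0,0],
  [-1,0,0.009,0,0,0,0],
  [-1,0,0.009,0,0,0,0],
  [-1,0,0.009,0,0,0,0],
  [-1,0,0.009,0,0,0,0],
])

```text
time_s: 6.45
eef_pos: [604.1, -38.3, 72.2]
ee_rot: [-0.0, 0.747, 0.665, -0.0]
force: [-4.2, 1.4, 0.7]
grip_width: 1.0
grip_force: 1.7
```

```bash
python3 - <<'E'
from rig import ctrl
from h import *
import cv2
s=ctrl.sense(); t,M=tool(s); b=[625.58,-20.28,-.1208]; print(s["time_s"],t,inb(b,t),s["force"],s["grip_width"])
a=ctrl.capture("wrist")["img"][:,:,::-1]
c=ctrl.capture("scene")["img"][150:250,200:350,::-1]
cv2.imwrite("pics/d3.png",cv2.vconcat([cv2.resize(a,(390,292)),cv2.resize(c,(390,260))]))
E
```

```text
6.45 [604.14637847 -38.30658471  72.22004374] [-19.10510594 -20.47810575] [-4.22249718  1.40475919  0.66875164] 1.000446418719078
```

View pics/d3.png

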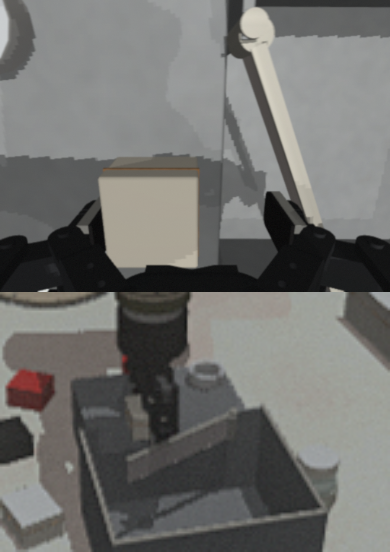

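The carton now sits square against the rear finger, right edge near (198,215). The front finger holds the gate open from (255,30) to (320,215), well clear of the carton. I'll keep pushing.

Request:
send_rows([
  [-1,0,0.007,0,0,0,0],
  [-1,0,0.007,0,0,0,0],
  [-1,0,0.007,0,0,0,0],
  [-1,0,0.007,0,0,0,0],
  [-1,0,0.007,0,0,0,0],
  [-1,0,0.007,0,0,0,0],
  [-1,0,0.006,0,0,0,0],
  [-1,0,0.006,0,0,0,0],
  [-1,0,0.004,0,0,0,0],
  [-1,0,0,0,0,0,0],
])

```text
time_s: 7.8
eef_pos: [661.8, -45.2, 72.4]
ee_rot: [0.0, 0.747, 0.665, 0.0]
force: [-0.1, -2.2, 1.1]
grip_width: 1.002
grip_force: 0.9
```

```bash
python3 - <<'E'
from rig import ctrl
from h import *
import cv2
s=ctrl.sense(); t,M=tool(s); b=[625.58,-20.28,-.1208]; print(s["time_s"],t,inb(b,t),s["force"],s["grip_width"])
a=ctrl.capture("wrist")["img"][:,:,::-1]
c=ctrl.capture("scene")["img"][150:250,200:350,::-1]
cv2.imwrite("pics/d4.png",cv2.vconcat([cv2.resize(a,(390,292)),cv2.resize(c,(390,260))]))
E
```

```text
7.8 [661.77656908 -45.19118638  72.43775097] [ 38.93474612 -20.36772851] [-0.07459704 -2.20759416  1.12813394] 1.0024425003599555
```

View pics/d4.png

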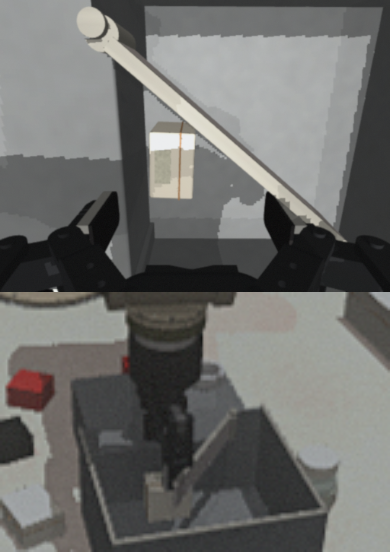

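The carton is down on the bin floor at (170,165), clear of the fingers, and the gate is still held open. I'll lift straight up so it can spring shut.

Request:
send_rows([
  [-1,0,0,-0.015,0,0,0],
  [-1,0,0,-0.025,0,0,0],
  [-1,0,0,-0.03,0,0,0],
  [-1,0,0,-0.03,0,0,0],
  [-1,0,-0.02,-0.03,0,0,0],
  [-1,0,-0.04,-0.02,0,0,0],
  [-1,0,-0.04,0,0,0,0],
  [-1,0,-0.04,0,0,0,0],
  [-1,0,-0.02,0,0,0,0],
  [-1,0,0,0,0,0,0],
])

```text
time_s: 9.15
eef_pos: [502.2, -26.3, 224.0]
ee_rot: [0.001, 0.746, 0.665, 0.001]
force: [0.1, 0.1, -1.0]
grip_width: 0.998
grip_force: 0.0
```

Request:
send_rows([
  [-1,0,0,0,0,0,0],
  [-1,0,0,0,0,0,0],
  [-1,0,0,0,0,0,0],
  [-1,0,0,0,0,0,0],
  [-1,0,0,0,0,0,0],
  [-1,0,0,0,0,0,0],
  [-1,0,0,0,0,0,0],
  [-1,0,0,0,0,0,0],
  [-1,0,0,0,0,0,0],
  [-1,0,0,0,0,0,0],
])

```text
time_s: 10.4
eef_pos: [502.4, -26.7, 222.4]
ee_rot: [-0.0, 0.747, 0.665, -0.0]
force: [-0.9, -0.5, 0.8]
grip_width: 1.0
grip_force: 0.0
```

```bash
python3 - <<'E'
from rig import ctrl
from h import *
import cv2
s=ctrl.sense(); print(s["time_s"],s["eef_pos"],s["force"])
a=ctrl.capture("wrist")["img"][:,:,::-1]
c=ctrl.capture("scene")["img"][150:250,200:350,::-1]
cv2.imwrite("pics/d5.png",cv2.vconcat([cv2.resize(a,(390,292)),cv2.resize(c,(390,260))]))
E
```

```text
10.4 [502.40898303 -26.65135032 222.38762583] [-0.90661518 -0.53339445  0.82632532]
```

View pics/d5.png

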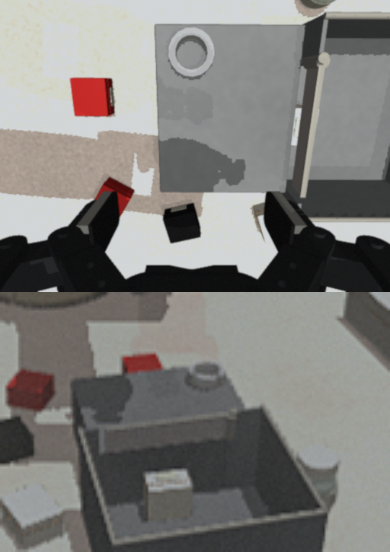

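The gate is shut from (322,60) to (308,195), the carton stands in the bin at (168,490), and the bystanders in view haven't moved. I'm handing in.

```bash
python3 -c "
from rig import ctrl
print(ctrl.finish_job())"
```

```text
the job is handed in; nothing more can be done
None
```

The carton was pushed through the held-open gate and is on the bin floor, the gate has sprung shut, nothing else in view moved, and the job was handed in at about 10.5 s; no verdict was returned.

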